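# Set the sauce pump's portion stop and lay out the dip pots

## Robot

A 7-joint arm with a two-finger parallel gripper is mounted at the origin on the work surface. World frame = base frame: x ahead of the robot, y to its left, z up, the work surface at z = 0. Lengths are in m, angles in rad, forces in N, time in s.
With the tool pointing down it reaches from about 0.35 to 0.9 m from the base axis. Payload 19.9 kg.
Tool frame: the origin (TCP) lies between the finger pads; the fingertips stand 19 mm ahead of it and the grasp point (between the pads) is the TCP; z points along the fingers, y is the line along which they close (so a half turn about z gives the same grasp; the last joint's range is limited). The gripper opens to 94 mm and grips with 3 to 60 N. Pads are 16 mm wide; open, the fingers measure 119 mm over their backs; the gripper's body (75 mm by 177 mm) begins 78 mm behind the grasp point.
Start: joints at [-1.183, 0.417, -0.01, 1.614, 0.005, 1.111, -0.053], TCP at [0.26, 0.568, 0.224] pointing down, gripper open.
Joint ranges: [-2.81, 2.81], [-0.39, 2.02], [-1.27, 1.25], [0.06, 2.57], [-1.19, 4.33], [0.19, 2], [-2.82, 2.82]. Speed limits (rad/s): [1.89, 1.89, 2.39, 2.39, 3.01, 3.01, 3.01].

## Interface

Orientations are given as a 3x3 rotation matrix whose columns are the frame's x, y, z axes.
In Python, from rig import robot gives the robot as it stands. Calls block until the motion is done:
- robot.move_ptp(position, orientation): joint-space move of the TCP to a pose.
- robot.move_linear(position, velocity=0.15, frame=None, threshold=None): straight line of the TCP; frame=None keeps the orientation; velocity is the mean speed in m/s. With threshold (N) it stops when the force on the tool has changed by that much, and returns True; else False.
- robot.goto_joints(angles): joint-space move.
- robot.gripper_to(opening): finger opening in m; the grip force is fixed at half the most; returns when the fingers have stopped.
- robot.pause(seconds).
- robot.ik(position, orientation): joint angles nearest the present ones, or None.
- robot.get_state(): the state.
- robot.grab_frame(name): name is "scene" or "top" or "wrist"; returns the picture (420x560x3 uint8, red, green, blue); there is no depth.
- robot.camera_info(name): a dict with "fx", "fy", "cx", "cy" (pixels), "dist" ([k1, k2, p1, p2, k3] as OpenCV has them; the pictures are not rectified), "rvec" (rotation vector, rad) and "tvec" (3), from world to camera coordinates, as OpenCV has them. Camera axes: x right, y down, z forward; pixel columns grow to the right and rows downward; lengths in m; the calibration is good to about 2 mm. A picture is of the moment at which its call begins: read the wrist's pose just before it. camera_info takes no time and is no camera call; for the wrist camera it gives the pose at the moment of the call.
A pose or a line that the arm cannot do raises robot.PlanningError and nothing moves.
- robot.sign_off(): hands the job in; it is judged then, once.
The state is a dict: "time": time; "qpos": joint angles; "joint_vel": joint speeds; "effort": joint torques, N m; "ee_pos": TCP position; "tool_rot": TCP orientation; "force": force on the tool from outside, world axes, zero at the start; "moment": the same for the moment, N m; "opening": finger opening in m; "grasp_force": force on a finger pad.
Only numpy, scipy, OpenCV 4.12 (cv2) and the standard library are available. Lean on these libraries where they do the work, as an engineer would, in place of code of your own. Each camera call takes 0.05 s, during which the arm holds its last target. There are 200 camera calls.

## Task

Get the sauce station ready for service. On the sauce pump, slacken the round lock nut of the portion stop, turn the black knob above it until its white line points at the long mark at the front of the dial, tighten the nut right down again, then push the pump down onto its stop to check the stroke and let it come back up. Lay out every dip pot on the rubber mat: a saucer from the stack flat on the mat first, then the pot upright in the middle of it, one pot to a saucer, without disturbing the sauce bottles and the pepper mill.

Things in the scene. Friction and masses are not known exactly. Their poses are not given: they have to be found in the camera images.
- lock_nut (a joint): angle of the round lock nut (jam nut) of the portion stop: 0 = screwed down tight (its end stop, as at the start), grows as it is turned counterclockwise seen from above, up to 2.0; it climbs 1.9 mm per rad and takes about 0.2 N m. Slacken it by 0.5 rad or more before turning the knob: with the nut tight the screw's thread is clamped and must not be forced
- screw_core (a joint): angle of the portion stop's screw with its black knob: 0 = white line at the long mark (at the front of the dial, towards the spout side), grows counterclockwise seen from above, limits -1.5 and 2.6; it climbs 1.9 mm per rad and takes about 0.12 N m. It starts between 0.8 and 2.3, so it is to be turned clockwise, at times by more than one grasp can
- pump (a joint): downward travel of the pump's crosshead in m: 0 = up, where its spring (about 3 N, rising to 6 N at 20 mm) returns it. With the knob at the long mark the stop screw's foot meets its anvil at 0.020
- nut_mid (a point): centre of the lock nut, on the stop's upright axis (z up). The nut is a dark steel knurled round nut, 54 mm across and 23 mm high, about 225 mm above the bench, on a boss 36 mm across and 22 mm high that stands on the crosshead bar; around the boss, at its foot, lies a white dial 88 mm across with one long and two short black marks
- knob_mid (a point): centre of the black knob of the stop screw, on the same upright axis, about 35 mm above the centre of the nut: a round knob 32 mm across and 26 mm high with a white line on its top from the axis to the rim (the line lies along this point's -x). Between nut and knob there are 5 to 15 mm of bare screw 12 mm thick. To take the nut, the fingers pass on either side of the knob
- pump_top (a point): centre of the top of the pump's black mushroom button, 42 mm across and about 234 mm above the bench, 105 mm along the crosshead bar from the stop axis
- sauce_pump: fixed sauce pump; origin on the bench, 60 mm before the front of its steel case (190 mm in x, 260 in y, 120 high). x points from front (spout) to back. The crosshead bar lies along y at x +110 mm, 175 to 191 mm high: portion stop at y -85, push button at y +20, guide rod at y +105 (225 high). The spout stands out 46 mm from the case at y +20, 110 to 155 high
- mat_top (a point): centre of the top of the black rubber mat (fixed), 150 mm along its x, 360 mm along its y, 4 mm thick; room for three saucers in a row along y
- saucer1_mid (a point): centre, half-way up, of a white stoneware saucer (z up; round, 100 mm across, 16 mm high, upright rim wall 8 mm thick, flat floor 6 mm thick, 170 g). The three saucers start in one stack in front of the sauce pump, rim carrying the next one's foot, 16 mm apart
- saucer2_mid (a point): centre, half-way up, of a white stoneware saucer (z up; round, 100 mm across, 16 mm high, upright rim wall 8 mm thick, flat floor 6 mm thick, 170 g). The three saucers start in one stack in front of the sauce pump, rim carrying the next one's foot, 16 mm apart
- saucer3_mid (a point): centre, half-way up, of a white stoneware saucer (z up; round, 100 mm across, 16 mm high, upright rim wall 8 mm thick, flat floor 6 mm thick, 170 g). The three saucers start in one stack in front of the sauce pump, rim carrying the next one's foot, 16 mm apart
- pot1_mid (a point): centre, half-way up, of a black melamine dip pot (z up; round, 56 mm across, 50 mm high, 100 g); it starts upright on the bench beyond the mat, or is absent in this run. In a saucer it stands on the floor, its centre 23 mm above the saucer's centre, and its sides are open above the rim
- pot2_mid (a point): centre, half-way up, of a black melamine dip pot (z up; round, 56 mm across, 50 mm high, 100 g); it starts upright on the bench beyond the mat, or is absent in this run. In a saucer it stands on the floor, its centre 23 mm above the saucer's centre, and its sides are open above the rim
- pot3_mid (a point): centre, half-way up, of a black melamine dip pot (z up; round, 56 mm across, 50 mm high, 100 g); it starts upright on the bench beyond the mat, or is absent in this run. In a saucer it stands on the floor, its centre 23 mm above the saucer's centre, and its sides are open above the rim
- red_bottle: bystander: clear sauce bottle with a red cap, 62 mm across, 170 mm high, origin under its foot; leave alone
- black_bottle: bystander: amber sauce bottle with a black cap, 58 mm across, 180 mm high, origin under its foot; leave alone
- pepper_mill: bystander: wooden pepper mill, 56 mm across, 152 mm high, origin under its foot; leave alone
Mind the look-alikes: they are no part of the job. Leave any red look-alike of the part that bears pot3_mid alone.

How it is judged:
By the outcome, as a careful person would: the job done as asked, in the order asked, and still so for the second after the job is handed in, with the robot touching nothing.
Of pot1, pot2, pot3 only 2 to 3 are there at a start; the rules pass over those that are not, and their reading is None.
At some moment in a run one of pot1, pot2, pot3 may be knocked a few centimetres aside while the robot is not near it.
It also fails if it takes over 210 s, if anything falls off the work surface, if the arm or the gripper's body presses on something with over 40 N, if the wrist force passes 120 N, or if a joint passes its speed limit or range.

## Working session

There is one attempt and no reset: what is moved stays moved. The work goes in short steps, each a Python script; the robot and the scene stay as the last script left them, time stands still between calls to the robot, and variables do not carry over. Pictures are saved under pics/ and viewed, at most 14 in all, crops included, and the job is handed in when it is done.

```bash
ls; mkdir -p pics
python3 - <<'E'
from rig import robot
import cv2,numpy as np
for n in("scene","top"):
    cv2.imwrite(f"pics/{n}0.png",cv2.cvtColor(robot.grab_frame(n),cv2.COLOR_RGB2BGR))
    c=robot.camera_info(n); R=cv2.Rodrigues(np.array(c["rvec"]))[0]; print(n,c, "C",-R.T@np.array(c["tvec"]))
s=robot.get_state(); print(s)
E
```

```text
pics
scene {'fx': 508.10006222317617, 'fy': 508.10006222317617, 'cx': 281.6847238929347, 'cy': 211.58752955131456, 'dist': array([0.05948278, 0.        , 0.        , 0.        , 0.        ]), 'rvec': array([ 1.84659441,  1.81757244, -0.6497385 ]), 'tvec': array([-0.01929077, -0.3447231 ,  2.13565879])} C [1.60665697 0.01333152 1.44869606]
top {'fx': 399.5464078057091, 'fy': 399.5464078057091, 'cx': 276.709950361265, 'cy': 211.48446454261068, 'dist': array([-0.00479409,  0.        ,  0.        ,  0.        ,  0.        ]), 'rvec': array([ 2.21262574, -2.15816827,  0.09195577]), 'tvec': array([-4.05613341e-05,  6.04590980e-01,  1.20069457e+00])} C [0.51019439 0.02258017 1.24353911]
{'time': 0.1, 'qpos': array([-1.18348495,  0.41793337, -0.01031335,  1.61410999,  0.00474977,
        1.11067148, -0.05299572]), 'joint_vel': array([ 0.00040581,  0.00164655,  0.00178962, -0.00118425, -0.00010119,
       -0.00176928,  0.00014363]), 'effort': array([ 2.06310615e-03, -8.52587414e+01,  6.40877131e-01, -4.26705623e+01,
       -4.87422931e-02,  1.62550877e-02,  5.37802669e-05]), 'ee_pos': array([0.25975486, 0.56812268, 0.22387755]), 'tool_rot': array([[-9.09478858e-01,  4.15750034e-01, -3.40092819e-04],
       [ 4.15750154e-01,  9.09478265e-01, -1.04629751e-03],
       [-1.25691200e-04, -1.09297911e-03, -9.99999395e-01]]), 'force': array([ 0.04167414, -0.08492185, -0.0368694 ]), 'moment': array([-0.00178001,  0.01549751, -0.01580297]), 'grasp_force': 0.0, 'opening': 0.09392520374839251}
```

View pics/scene0.png

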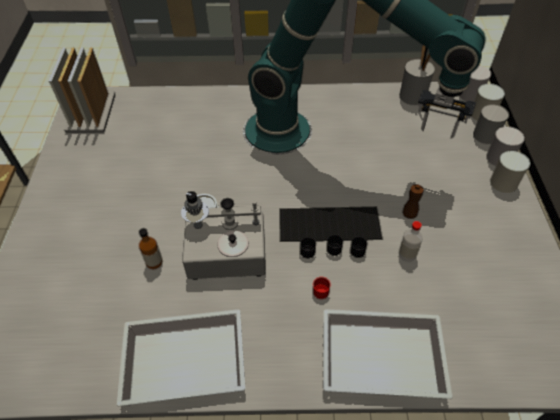

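View pics/top0.png

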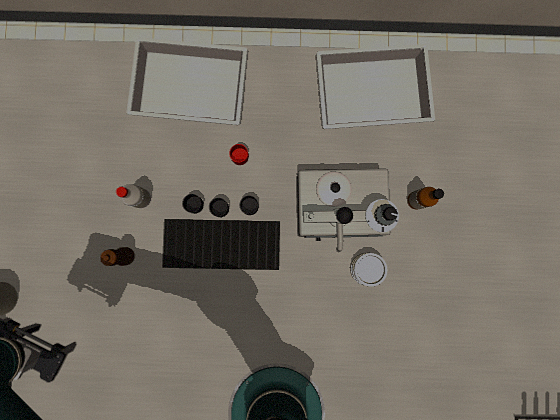

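The top view shows three black pots at (193,203), (219,206) and (249,203). The red look-alike is at (240,153) and the mat is around (221,244). The saucer stack is at (370,268), the portion stop at about (385,212), the push button at (345,214) and the guide rod at (308,216).

Look-alikes:
- **Knob and dial:** the lid with its knob at (334,188) could be taken for them. The stop is the one at the end of the bar, (385,212).
- **Pots:** the red pot is excluded.

Next I'll take rough positions from the top view and a close crop.

```bash
cat > h.py <<'E'
import cv2, numpy as np
from rig import robot
def info(n):
    c=robot.camera_info(n); K=np.array([[c["fx"],0,c["cx"]],[0,c["fy"],c["cy"]],[0,0,1]])
    R=cv2.Rodrigues(np.array(c["rvec"],float))[0]; t=np.array(c["tvec"],float)
    return K,np.array(c["dist"],float),R,t
def ray(c,uv,z):
    """pixel(s) onto the plane at height z"""
    K,d,R,t=c; p=cv2.undistortPoints(np.array(uv,float).reshape(-1,1,2),K,d)[:,0]
    D=np.c_[p,np.ones(len(p))]@R; C=-R.T@t
    return C+D*((z-C[2])/D[:,2])[:,None]
def proj(c,P):
    K,d,R,t=c; return cv2.projectPoints(np.array(P,float).reshape(-1,1,3),R,t,K,d)[0][:,0]
def snap(n,save=None):
    c=info(n); im=robot.grab_frame(n)
    if save: cv2.imwrite(f"pics/{save}.png",cv2.cvtColor(im,cv2.COLOR_RGB2BGR))
    return c,im
def blobs(m,amin=60):
    n,l,s,ce=cv2.connectedComponentsWithStats(m.astype(np.uint8)); 
    return [(ce[i],s[i],l==i) for i in range(1,n) if s[i][4]>=amin]
def down(th):
    """tool down, tool y (closing line) at angle th from world x"""
    y=np.array([np.cos(th),np.sin(th),0]); z=np.array([0,0,-1.]); return np.c_[np.cross(y,z),y,z]
def st(): 
    s=robot.get_state(); print("t%.1f"%s["time"],"p",np.round(s["ee_pos"],4),"F",np.round(s["force"],1),"M",np.round(s["moment"],2),"op %.4f gf %.1f q7 %.2f"%(s["opening"],s["grasp_force"],s["qpos"][6])); return s
E
python3 - <<'E'
from h import *
c=info("top"); im=cv2.imread("pics/top0.png")
for n,uv,z in [("stop",(387,212),.26),("button",(345,214),.234),("rod",(308,216),.225),("stack",(370,268),.05),("redpot",(240,153),.05)]:
    print(n,ray(c,uv,z)[0].round(3))
for u in [(163,219),(280,222),(279,270),(163,268)]: print("mat",ray(c,u,.004)[0].round(3))
for u in [(193,203),(219,206),(249,203)]: print("pot",ray(c,u,.05)[0].round(3))
for u in [(129,193),(119,256),(430,197)]: print("byst",ray(c,u,.05)[0].round(3))
a=cv2.resize(im[150:300,285:445],None,fx=5,fy=4.0,interpolation=cv2.INTER_CUBIC)
cv2.imwrite("pics/crop1.png",a)
q=robot.get_state()["qpos"]
cw=info("wrist"); s=robot.get_state(); T=s["tool_rot"]; R=cw[2]
print("cam in tool",(T.T@(-R.T@cw[3]-s["ee_pos"])).round(4),"axes",(T.T@R.T).round(3), cw[0].round(0).tolist())
E
```

```text
stop [ 0.592 -0.256  0.26 ]
button [ 0.586 -0.157  0.234]
rod [ 0.579 -0.064  0.225]
stack [ 0.441 -0.266  0.05 ]
redpot [0.777 0.131 0.05 ]
mat [0.574 0.367 0.004]
mat [0.573 0.004 0.004]
mat [0.426 0.003 0.004]
mat [0.423 0.36  0.004]
pot [0.622 0.267 0.05 ]
pot [0.614 0.188 0.05 ]
pot [0.626 0.099 0.05 ]
byst [0.647 0.46  0.05 ]
byst [0.458 0.479 0.05 ]
byst [ 0.658 -0.446  0.05 ]
cam in tool [ 0.0708  0.0002 -0.1595] axes [[ 0.    -0.97  -0.245]
 [ 1.     0.    -0.   ]
 [ 0.001 -0.245  0.97 ]] [[291.0, 0.0, 282.0], [0.0, 291.0, 208.0], [0.0, 0.0, 1.0]]
```

View pics/crop1.png

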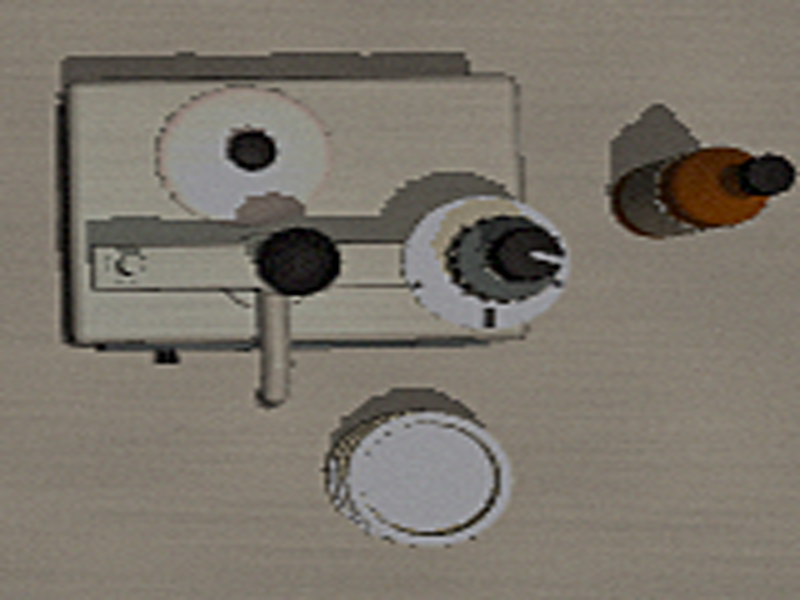

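The crop confirms the choice. The stop is at crop (490,262): dark knurled nut, black knob with its white line pointing right, and a white dial with the long mark at crop (489,317). The lid knob at (250,150) has no line, so it is the look-alike. The knob is at roughly 1.3 rad. I'll move over the stop for a close look.

Run:
```python
from h import *
p=[.590,-.253,.40]
for th in np.arange(-2,2.1,.4):
    q=robot.ik(p,down(th)); print(round(th,1), None if q is None else np.round(q,2).tolist())
robot.move_ptp([.45,.0,.40],down(0)); robot.move_ptp(p,down(-.4)); st()
snap("wrist","w1")
```

```text
-2.0 [-0.32, 0.53, 1.08, 1.34, -0.46, 1.54, -1.29]
-1.6 [-0.25, 0.48, 0.94, 1.34, -0.38, 1.51, -0.95]
-1.2 [-0.17, 0.43, 0.78, 1.33, -0.3, 1.5, -0.61]
-0.8 [-0.25, 0.47, 0.93, 1.34, -0.38, 1.51, -0.15]
-0.4 [-0.29, 0.5, 1.02, 1.34, -0.42, 1.53, 0.28]
-0.0 [-0.3, 0.51, 1.04, 1.34, -0.43, 1.53, 0.69]
0.4 [-0.3, 0.51, 1.04, 1.34, -0.44, 1.53, 1.1]
0.8 [-0.3, 0.51, 1.03, 1.34, -0.43, 1.53, 1.49]
1.2 [-0.28, 0.5, 1.0, 1.34, -0.41, 1.52, 1.88]
1.6 [-0.26, 0.48, 0.96, 1.34, -0.39, 1.52, 2.26]
2.0 [-0.25, 0.48, 0.94, 1.34, -0.38, 1.51, 2.65]
t3.5 p [ 0.5902 -0.2517  0.4001] F [-0.1  0.2  0.5] M [-0.01  0.1  -0.  ] op 0.0936 gf 0.0 q7 0.26
```

View pics/w1.png

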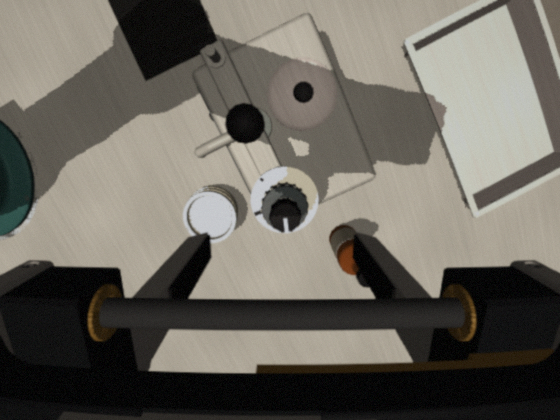

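The wrist view shows the stop: knob with its white line at (285,217), nut at (286,197), dial at (285,200) and button at (245,122). I'll compute positions from both views.

Run:
```python
from h import *
ct=info("top"); cw=info("wrist")
for nm,c,f,(x0,y0,x1,y1) in [("top",ct,"top0",(325,190,410,235)),("wr",cw,"w1",(215,90,330,240))]:
    im=cv2.imread(f"pics/{f}.png"); g=im[y0:y1,x0:x1].max(2)
    print(nm)
    for ce,s,m in blobs(g<45,30):
        k=ce+[x0,y0]; print(" blob",k.round(1),s, "z.273",ray(c,k,.26)[0].round(4),"z.234",ray(c,k,.23)[0].round(4))
    # dial: white
    mx=im[y0:y1,x0:x1].min(2)
    for ce,s,m in blobs(mx>(150 if nm=="wr" else 150),30): print(" white",(ce+[x0,y0]).round(1),s)
im=cv2.imread("pics/w1.png")[160:240,240:330]; a=cv2.resize(im,None,fx=7,fy=7,interpolation=cv2.INTER_CUBIC)
it=cv2.imread("pics/top0.png")[190:235,365:410]; b=cv2.resize(it,None,fx=3.6,fy=3.6,interpolation=cv2.INTER_CUBIC)
a=np.pad(a,((0,0),(0,165),(0,0))); a[:162,632:794]=b[:162,:162]; cv2.imwrite("pics/crop2.png",a)
```

```text
top
 blob [388.4 212.2] [ 56  14  17  17 174] z.273 [ 0.5912 -0.26    0.26  ] z.234 [ 0.5937 -0.2687  0.23  ]
 blob [344.2 214.8] [ 11  17  19  17 229] z.273 [ 0.582  -0.1505  0.26  ] z.234 [ 0.5842 -0.1558  0.23  ]
 white [383.3 224.6] [49 29 23 11 34]
wr
 blob [302.9  94.8] [ 79   0  19  12 191] z.273 [ 0.6521 -0.1584  0.26  ] z.234 [ 0.6556 -0.1556  0.23  ]
 blob [244.6 122.7] [  11   14   38   39 1164] z.273 [ 0.5886 -0.1605  0.26  ] z.234 [ 0.5857 -0.158   0.23  ]
 blob [284.9 212.8] [ 54 107  33  34 722] z.273 [ 0.5899 -0.2618  0.26  ] z.234 [ 0.5871 -0.2693  0.23  ]
 white [221.  122.5] [ 1 26 10 16 78]
 white [221.5 140.1] [ 0 46 15 10 61]
 white [299.3 146.7] [ 74  48  19  18 203]
 white [262.5 195.4] [   0   51  115   99 5828]
 white [328.4 189.7] [111  88   4  20  32]
```

View pics/crop2.png

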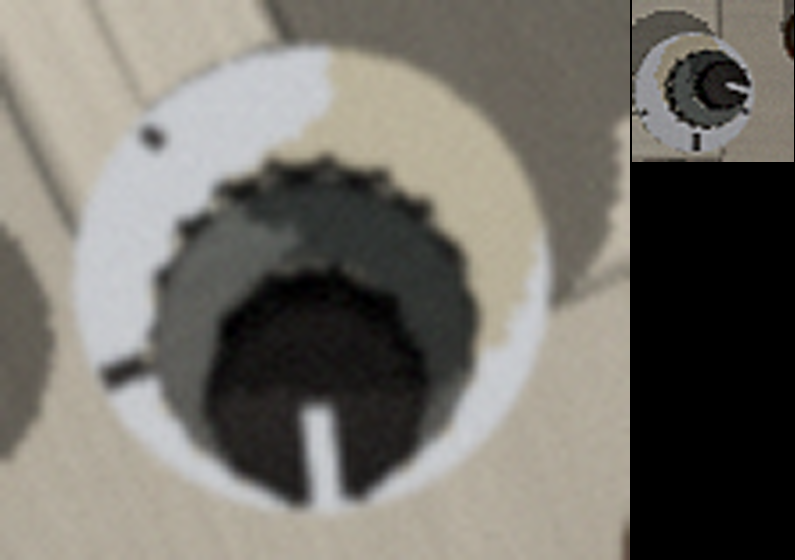

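The crop shows the knob top with its white line from (316,405) to (322,500) in crop pixels, and the long mark at (103,378)–(148,367). There is no red pixel nearby, and nut, knob and dial are concentric as described.

Run:
```python
from h import *
c=info("wrist"); o=lambda x,y:(240+x/7,160+y/7)
for z in(.268,.278): 
    L=ray(c,[o(316,405),o(322,500)],z); d=L[1]-L[0]; print(z,L.round(4),"len",np.linalg.norm(d),"ang",np.arctan2(d[1],d[0]))
m=ray(c,[o(148,367),o(103,378)],.196); print("mark",m.round(4)); d=m.mean(0)-[.5905,-.261,.196]; print(np.arctan2(d[1],d[0]))
# dial outline: points read on the crop's rim -> circle at z
e=ray(c,[o(75,290),o(300,46),o(548,250),o(130,430),o(105,175),o(470,115)],.196)[:,:2]
A=np.c_[2*e,np.ones(len(e))]; s=np.linalg.lstsq(A,(e**2).sum(1),rcond=None)[0]; print("dial c",s[:2],"r",np.sqrt(s[2]+s[:2]@s[:2]))
```

```text
0.268 [[ 0.5888 -0.265   0.268 ]
 [ 0.5839 -0.2791  0.268 ]] len 0.014954982362196863 ang -1.904516411899836
0.278 [[ 0.5898 -0.2623  0.278 ]
 [ 0.585  -0.2759  0.278 ]] len 0.014442566503227248 ang -1.9045164118998383
mark [[ 0.5558 -0.2656  0.196 ]
 [ 0.5473 -0.2643  0.196 ]]
-3.0408341054481904
dial c [ 0.58960004 -0.26342473] r 0.0433927330245582
```

```bash
cat >> h.py <<'E'
AX=np.array([.590,-.262])
def turn(th0,th1,z0,pitch=.0019,step=.15,xy=AX,stop=None):
    n=max(1,int(np.ceil(abs(th1-th0)/step)))
    for th in np.linspace(th0,th1,n+1)[1:]:
        q=robot.ik([*xy,z0+pitch*(th-th0)],down(th)); assert q is not None and abs(np.array(q)-robot.get_state()["qpos"]).max()<.5
        robot.goto_joints(q); s=st()
        if stop and abs(s["moment"][2])>stop: break
    return th
E
python3 - <<'E'
from h import *
th=-.4; 
robot.move_ptp([*AX,.33],down(th))
print(robot.move_linear([*AX,.225],.1,threshold=8)); st()
robot.gripper_to(.05); s=st()
E
```

```text
False
t5.1 p [ 0.5902 -0.2622  0.2256] F [-0.3 -0.3  0.1] M [-0.02  0.07  0.03] op 0.0939 gf 0.0 q7 0.36
t5.8 p [ 0.5897 -0.2618  0.2249] F [-4.7  2.8  3.4] M [ 0.53  1.15 -0.01] op 0.0535 gf 30.0 q7 0.36
```

```bash
python3 - <<'E'
from h import *
th=turn(-.4,.4,.225); robot.gripper_to(.09); st()
robot.move_linear([*AX,.33],.12); snap("wrist","w2");
E
python3 - <<'E'
import cv2
im=cv2.imread("pics/w2.png"); cv2.imwrite("pics/w2c.png",cv2.resize(im[150:300,200:380],None,fx=4,fy=4,interpolation=cv2.INTER_CUBIC))
E
```

```text
t6.0 p [ 0.5895 -0.2618  0.2252] F [-6.3  2.3  2.8] M [0.6  1.43 0.19] op 0.0534 gf 30.0 q7 0.47
t6.3 p [ 0.5894 -0.2618  0.2254] F [-7.2  3.7  2.6] M [0.73 1.66 0.16] op 0.0535 gf 30.0 q7 0.59
t6.5 p [ 0.5892 -0.2618  0.2256] F [-7.6  4.4  3.8] M [0.72 1.9  0.18] op 0.0533 gf 30.0 q7 0.71
t6.8 p [ 0.589  -0.2618  0.2258] F [-9.2  3.3  2.7] M [0.81 2.09 0.22] op 0.0533 gf 30.0 q7 0.83
t7.0 p [ 0.5889 -0.2619  0.2259] F [-9.7  3.1  2.2] M [0.81 2.22 0.15] op 0.0534 gf 30.0 q7 0.94
t7.3 p [ 0.5887 -0.2619  0.2262] F [-10.3   4.    2.7] M [0.77 2.47 0.17] op 0.0534 gf 30.0 q7 1.06
t8.0 p [ 0.59   -0.262   0.2265] F [0.2 0.3 0.1] M [-0.    0.04  0.  ] op 0.0899 gf 0.0 q7 1.06
```

View pics/w2c.png

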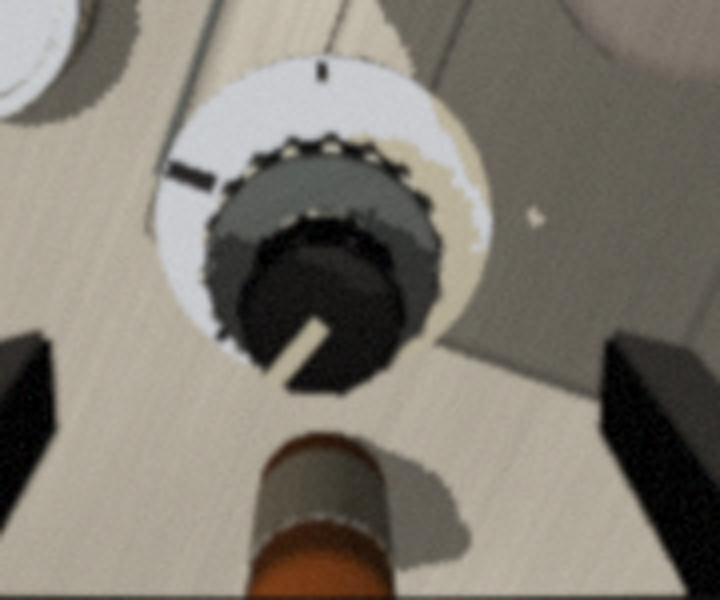

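The view shows the line from (320,322) to (275,380) and the long mark at (215,185)–(168,170), both in crop pixels. The nut turned 0.8 rad at 0.15–0.2 N m, so it is slack and the knob is free to turn.

```bash
sed -i 's/^AX=.*/AX=np.array([.5884,-.2617])/' h.py
cat >> h.py <<'E'
def angs(c,inner,outer,m_in,m_out,zk,yaw=None):
    L=ray(c,[inner,outer],zk); M=ray(c,[m_in,m_out],.196)
    d=(L[1]-L[0]); e=M.mean(0)[:2]-AX; f=M[1]-M[0]
    print("line org",L[0].round(4),"len",np.linalg.norm(d[:2]).round(4),"line",np.arctan2(d[1],d[0]).round(3),"mark(axis)",np.arctan2(e[1],e[0]).round(3),"mark(self)",np.arctan2(f[1],f[0]).round(3))
E
python3 - <<'E'
from h import *
c=info("wrist"); o=lambda x,y:(200+x/4,150+y/4)
angs(c,o(320,322),o(275,380),o(215,185),o(168,170),.274)
th=.4; robot.move_ptp([*AX,.33],down(th)); robot.move_linear([*AX,.266],.1,threshold=8); robot.gripper_to(.028); st()
E
```

```text
line org [ 0.5892 -0.2633  0.274 ] len 0.015 line -1.806 mark(axis) -3.063 mark(self) -3.058
t11.1 p [ 0.5884 -0.2617  0.266 ] F [-0.8  0.1 -0.1] M [-0.09 -0.05 -0.01] op 0.0314 gf 30.0 q7 1.04
```

Run:
```python
from h import *
turn(.4,-.85,.266); robot.gripper_to(.07); st()
robot.move_linear([*AX,.38],.12); robot.move_ptp([*AX,.38],down(.9)); snap("wrist","w3"); st()
im=cv2.imread("pics/w3.png"); cv2.imwrite("pics/w3c.png",cv2.resize(im[150:250,225:345],None,fx=6,fy=6,interpolation=cv2.INTER_CUBIC))
```

```text
t11.3 p [ 0.5886 -0.2616  0.2657] F [ 1.6  0.1 -0.1] M [ 0.03 -0.3  -0.14] op 0.0316 gf 30.0 q7 0.92
t11.6 p [ 0.5887 -0.2616  0.2655] F [ 2.6 -0.5 -1. ] M [ 0.03 -0.7  -0.12] op 0.0313 gf 30.0 q7 0.80
t11.8 p [ 0.5887 -0.2616  0.2653] F [ 4.9 -1.1 -1.7] M [-0.02 -1.36 -0.08] op 0.0312 gf 30.0 q7 0.68
t12.1 p [ 0.5889 -0.2616  0.265 ] F [ 5.7 -0.1 -1.9] M [-0.17 -1.71 -0.12] op 0.0316 gf 30.0 q7 0.55
t12.3 p [ 0.589  -0.2616  0.2648] F [ 7.  -1.6 -2.3] M [-0.25 -1.96 -0.08] op 0.0315 gf 30.0 q7 0.43
t12.6 p [ 0.5891 -0.2618  0.2645] F [ 7.9 -1.1 -2.7] M [-0.52 -2.18 -0.09] op 0.0316 gf 30.0 q7 0.31
t12.8 p [ 0.5892 -0.2618  0.2643] F [ 9.8 -1.5 -3.6] M [-0.66 -2.39 -0.13] op 0.0313 gf 30.0 q7 0.18
t13.1 p [ 0.5892 -0.262   0.264 ] F [ 9.7 -3.6 -2.5] M [-0.92 -2.5  -0.11] op 0.0312 gf 30.0 q7 0.06
t13.3 p [ 0.5893 -0.2621  0.2638] F [10.5 -4.  -4.3] M [-1.11 -2.66 -0.12] op 0.0314 gf 30.0 q7 -0.06
t14.1 p [ 0.5884 -0.2617  0.2636] F [ 0.3  0.2 -0.2] M [-0.05  0.11  0.01] op 0.0700 gf 0.0 q7 -0.06
t16.7 p [ 0.5884 -0.2617  0.3798] F [-0.8  0.2  0.1] M [-0.01  0.04 -0.01] op 0.0702 gf 0.0 q7 1.47
```

View pics/w3c.png

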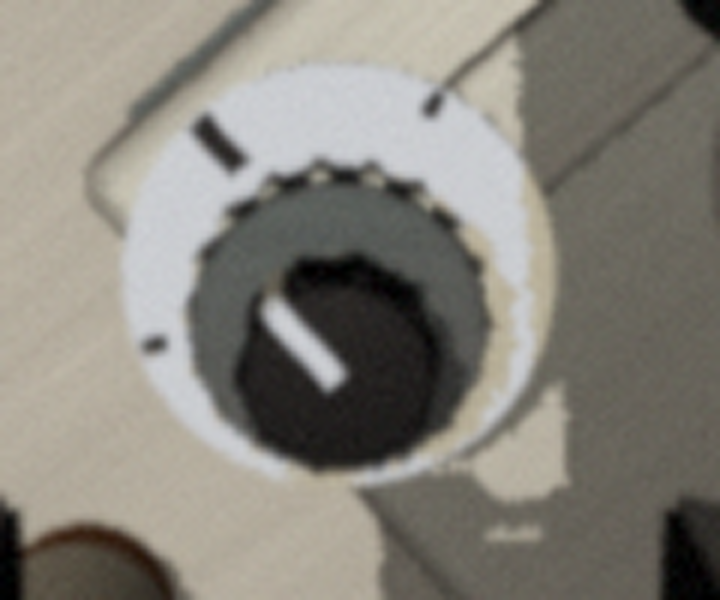

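Line and long mark look almost parallel: the line runs from (340,385) to (270,302), the mark from (238,168) to (200,120). I'll measure both by PCA on masks.

```bash
sed -i 's/^AX=.*/AX=np.array([.5888,-.2619])/' h.py
cat >> h.py <<'E'
def axis_of(c,m,off,z):
    """centre and direction (towards -x world) of a thin blob, in the plane z"""
    v,u=np.nonzero(m); P=ray(c,np.c_[u,v]+off,z)[:,:2]; k=P.mean(0); w,V=np.linalg.eigh(np.cov((P-k).T)); d=V[:,1]*-np.sign(V[0,1])
    return k,np.arctan2(d[1],d[0]),np.sqrt(w*12)
def readdial(c,im,box_line,box_mark,zk):
    for n,(x0,y0,x1,y1),z in(("line",box_line,zk),("mark",box_mark,.196)):
        g=im[y0:y1,x0:x1].astype(float).mean(2); t=(g.max()+g.min())/2
        m=(g>t) if n=="line" else (g<t)
        b=max(blobs(m,5),key=lambda b:b[1][4]); k,a,w=axis_of(c,b[2],[x0,y0],z); e=k-AX
        print(n,"centre",k.round(4),"dir",a.round(3),"size",w.round(4),"from axis",np.arctan2(e[1],e[0]).round(3),"r",np.linalg.norm(e).round(4))
E
python3 - <<'E'
from h import *
c=info("wrist"); im=cv2.imread("pics/w3.png"); o=lambda a,b,x,y:(225+a//6,150+b//6,225+x//6,150+y//6)
readdial(c,im,o(268,296,354,396),o(186,110,252,176),.271)
E
```

```text
line centre [ 0.581  -0.2637] dir -3.122 size [0.0045 0.017 ] from axis -2.922 r 0.008
mark centre [ 0.5524 -0.2644] dir -3.093 size [0.0046 0.0123] from axis -3.074 r 0.0365
```

Run:
```python
from h import *
robot.gripper_to(.094); robot.move_ptp([*AX,.33],down(.5)); robot.move_linear([*AX,.2265],.12,threshold=8); robot.gripper_to(.05); st()
th=turn(.5,-.6,.2265,step=.1,stop=.55); print(th)
robot.pause(.3); st(); robot.gripper_to(.094); st()
robot.move_linear([*AX,.38],.15); robot.move_ptp([*AX,.38],down(.9)); c,im=snap("wrist","w4"); st()
im=cv2.imread("pics/w4.png"); o=lambda a,b,x,y:(225+a//6,150+b//6,225+x//6,150+y//6)
readdial(c,im,o(268,296,354,396),o(186,110,252,176),.271)
```

```text
t19.4 p [ 0.5886 -0.2621  0.2265] F [-3.4 -0.8  2.2] M [-0.09  0.7  -0.01] op 0.0536 gf 30.0 q7 1.15
t19.7 p [ 0.5887 -0.262   0.2263] F [-2.7 -0.7  2.6] M [-0.16  0.7  -0.24] op 0.0534 gf 30.0 q7 1.07
t19.9 p [ 0.5888 -0.262   0.2261] F [-3.  -0.8  2.5] M [-0.21  0.63 -0.24] op 0.0537 gf 30.0 q7 0.98
t20.2 p [ 0.5889 -0.262   0.226 ] F [-2.1 -0.6  2.9] M [-0.24  0.52 -0.22] op 0.0535 gf 30.0 q7 0.89
t20.4 p [ 0.5889 -0.2619  0.2258] F [-0.6 -0.8  2.7] M [-0.31  0.19 -0.18] op 0.0535 gf 30.0 q7 0.80
t20.7 p [ 0.589  -0.2619  0.2256] F [ 0.3 -1.3  0.8] M [-0.42 -0.15 -0.15] op 0.0538 gf 30.0 q7 0.72
t20.9 p [ 0.5891 -0.2619  0.2255] F [ 3.1 -2.7  1.1] M [-0.54 -0.55 -0.2 ] op 0.0534 gf 30.0 q7 0.63
t21.2 p [ 0.5892 -0.2619  0.2253] F [ 4.1 -3.8 -0.3] M [-0.69 -1.08 -0.21] op 0.0539 gf 30.0 q7 0.54
t21.4 p [ 0.5892 -0.262   0.2251] F [ 5.6 -3.5 -0.4] M [-0.68 -1.24 -0.26] op 0.0536 gf 30.0 q7 0.45
t21.7 p [ 0.5897 -0.261   0.225 ] F [5.9 1.4 1.9] M [ 0.2  -1.34  0.78] op 0.0534 gf 30.0 q7 0.37
-0.4
t22.0 p [ 0.5897 -0.261   0.225 ] F [6.  1.4 3. ] M [ 0.23 -1.31  0.78] op 0.0536 gf 30.0 q7 0.37
t22.8 p [ 0.5888 -0.2619  0.2248] F [-0.1  0.8  0.6] M [-0.03  0.15  0.02] op 0.0937 gf 0.0 q7 0.36
t25.1 p [ 0.5888 -0.2619  0.3797] F [ 0.3 -0.1 -0.1] M [-0.02 -0.03  0.02] op 0.0941 gf 0.0 q7 1.47
line centre [ 0.5809 -0.2637] dir -3.128 size [0.0045 0.0169] from axis -2.92 r 0.0081
mark centre [ 0.5523 -0.2643] dir -3.119 size [0.0045 0.012 ] from axis -3.077 r 0.0366
```

Run:
```python
from h import *
robot.move_ptp([*AX,.33],down(.1)); robot.move_linear([*AX,.225],.12,threshold=8); robot.gripper_to(.05); st()
turn(.1,-.1,.225,step=.1,pitch=0,stop=.55); robot.gripper_to(.094); robot.move_linear([*AX,.34],.15)
robot.gripper_to(.0); B=AX+[-.0052,.1049]
robot.move_ptp([*B,.30],down(-.4)); robot.move_linear([*B,.26],.1); st()
print(robot.move_linear([*B,.222],.03,threshold=18)); st(); robot.pause(.3); st()
robot.move_linear([*B,.30],.06); st()
```

```text
t27.6 p [ 0.5889 -0.2619  0.225 ] F [0.  0.1 0.5] M [-0.05 -0.11  0.02] op 0.0531 gf 30.0 q7 0.80
t27.9 p [ 0.589  -0.2616  0.225 ] F [-1.   2.6  1.9] M [0.47 0.04 0.6 ] op 0.0537 gf 30.0 q7 0.71
t32.1 p [ 0.5836 -0.1576  0.2603] F [ 1.1 -0.5  1.4] M [-0.03  0.09 -0.05] op 0.0003 gf 0.0 q7 0.15
True
t33.0 p [ 0.5839 -0.157   0.2327] F [-6.6  3.4 19.8] M [ 0.87  1.84 -0.02] op 0.0003 gf 10.1 q7 0.17
t33.3 p [ 0.5839 -0.157   0.2328] F [-5.9  2.7 19.1] M [ 0.65  1.58 -0.05] op 0.0005 gf 9.6 q7 0.17
t34.6 p [ 0.5835 -0.1569  0.2996] F [-1.2  0.   0.5] M [-0.03  0.11 -0.05] op 0.0004 gf 0.0 q7 0.13
```

The nut is tight: the re-grasp met 0.6 N m at once. The pump met its stop at 20 mm and came back up. On to the saucers, starting with the stack, then the mat and pots.

Run:
```python
from h import *
for n,p in (("stack",[.44,-.266,.24]),("matA",[.50,.183,.45])):
    robot.move_ptp(p,down(0)); st(); c,im=snap("wrist",n); print(proj(c,[[.441,-.266,.048],[.499,.183,.004],[.62,.19,.05]]).round(0).tolist())
a=np.vstack([cv2.imread(f"pics/{n}.png") for n in("stack","matA")]); cv2.imwrite("pics/v5.png",cv2.resize(a,None,fx=.714,fy=.714))
```

```text
t35.4 p [ 0.4409 -0.2656  0.2403] F [-0.3  0.8  0.6] M [-0.05  0.08 -0.03] op 0.0004 gf 0.0 q7 0.74
[[281.0, 194.0], [330.0, -178.0], [439.0, -196.0]]
t37.3 p [0.5002 0.182  0.4497] F [-0.9 -0.3 -0.5] M [-0.03  0.01 -0.04] op 0.0007 gf 0.0 q7 -0.30
[[257.0, 363.0], [281.0, 170.0], [344.0, 169.0]]
```

View pics/v5.png

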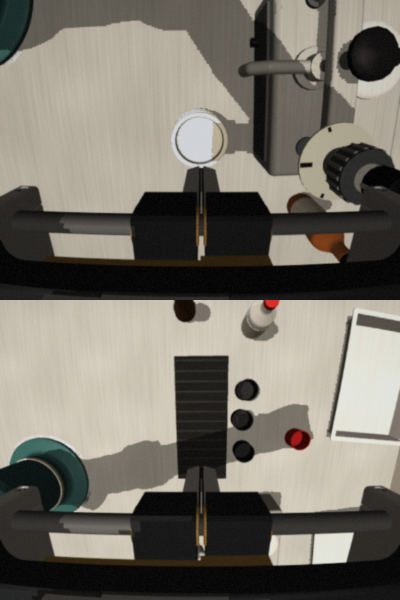

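The stack's top saucer is at about (280,193) at full scale, which matches the estimate. In the second view the mat spans (245,78)–(319,249), with black pots at about (345,126), (339,167) and (341,211) and the red one at (415,194).

```bash
cat >> h.py <<'E'
def circ(c,cnt,z):
    p,r=cv2.minEnclosingCircle(ray(c,cnt.reshape(-1,2),z)[:,:2].astype(np.float32)); return np.array(p),r
def pots(c,im):
    """black pots: rim circle at z=.05, searched beyond the mat"""
    K=[]; g=im.max(2)
    for ce,s,m in blobs(g<60,120):
        w=ray(c,ce,.04)[0]
        if .575<w[0]<.72 and -.02<w[1]<.40: K.append((ray(c,ce,.048)[0][:2],s))
    return K
E
python3 - <<'E'
from h import *
s=robot.get_state()
# wrist pose of the stack picture = tool pose shifted by the logged TCPs
c=info("wrist"); K,d,R,t=c; C=-R.T@t; C2=C-s["ee_pos"]+np.array([.4409,-.2656,.2403]); c2=(K,d,R,-R@C2)
im=cv2.cvtColor(cv2.imread("pics/stack.png"),cv2.COLOR_BGR2RGB)
hsv=cv2.cvtColor(im,cv2.COLOR_RGB2HSV); sub=np.zeros(im.shape[:2],bool); sub[140:240,230:330]=1
for tv in (165,185,200):
    b=[x for x in blobs((im.min(2)>tv)&sub,300)]
    for ce,st_,m in b:
        cn=max(cv2.findContours(m.astype(np.uint8),cv2.RETR_EXTERNAL,cv2.CHAIN_APPROX_NONE)[0],key=len); print(tv,ce.round(1),st_,circ(c2,cn,.048))
im=cv2.cvtColor(cv2.imread("pics/matA.png"),cv2.COLOR_BGR2RGB)
print([ (k.round(3),s_[2:]) for k,s_ in pots(c,im)])
b=max(blobs((im.max(2)<75)&(np.add.outer(np.arange(420)*0,np.arange(560))<325)&(np.arange(420)<255)[:,None],3000),key=lambda b:b[1][4]); print(b[1]); x,y,w,h=b[1][:4]
print(ray(c,[(x,y),(x+w,y+h)],.004).round(3))
E
```

```text
165 [304. 146.] [287 140  35  20 313] (array([ 0.46745992, -0.20490086]), 0.020574301481246948)
165 [272.3 192.8] [ 238  152   71   83 3856] (array([ 0.43480405, -0.26902217]), 0.0547490119934082)
185 [272.4 192.9] [ 240  153   68   81 3471] (array([ 0.43731189, -0.26685929]), 0.05195608362555504)
200 [262.2 187.2] [240 158  67  76 522] (array([ 0.43671075, -0.26941395]), 0.04838438704609871)
200 [275.  194.7] [ 249  165   49   61 2460] (array([ 0.4381434 , -0.26764733]), 0.038526829332113266)
[(array([0.62, 0.27]), array([ 32,  29, 732], dtype=int32)), (array([0.611, 0.192]), array([ 31,  29, 693], dtype=int32)), (array([0.618, 0.104]), array([ 30,  30, 696], dtype=int32))]
[  245    79    74   176 12321]
[[ 0.429  0.361  0.004]
 [ 0.584 -0.009  0.004]]
```

```bash
cat >> h.py <<'E'
SC=np.array([.440,-.2665]); MAT=np.array([.500,.183]); OFF=np.array([-.046,0])
def saucer(i,slot,R=down(0)):
    bot=.032-.016*i; p=SC+OFF; q=MAT+[0,slot]+OFF
    robot.gripper_to(.036); robot.move_ptp([*p,bot+.09],R)
    print(robot.move_linear([*p,bot+.0262],.06,threshold=5)); z=st()["ee_pos"][2]
    robot.gripper_to(.0); s=st(); assert .005<s["opening"]<.012
    robot.move_linear([*p,z+.03],.05); robot.move_linear([*p,.24],.15); s=st(); assert .005<s["opening"]<.012
    robot.move_linear([*q,.24],.25); robot.move_linear([*q,.06],.15)
    print(robot.move_linear([*q,.004+z-bot-.001],.03,threshold=4)); st()
    robot.gripper_to(.03); robot.move_linear([*q,.12],.12)
E
python3 - <<'E'
from h import *
robot.move_ptp([.45,0,.3],down(0)); saucer(0,.112)
snap("wrist","s1"); snap("scene","s1s"); snap("top","s1t"); st()
E
```

```text
True
t41.3 p [ 0.3937 -0.2665  0.0581] F [-1.3  1.1  9.8] M [0.33 0.17 0.02] op 0.0354 gf 4.7 q7 1.28
t41.8 p [ 0.3933 -0.2667  0.0581] F [-3.   1.5 13.5] M [0.11 0.51 0.02] op 0.0077 gf 32.3 q7 1.28
t43.8 p [ 0.3937 -0.2663  0.2394] F [-0.7 -0.2 -2.4] M [-0.09  0.15  0.05] op 0.0077 gf 30.1 q7 0.85
True
t48.6 p [0.4538 0.2949 0.0293] F [-1.6 -0.4  7.8] M [-0.06  0.21  0.04] op 0.0078 gf 31.5 q7 -0.14
t50.2 p [0.4538 0.2947 0.1193] F [-0.8 -0.6  0.3] M [-0.08  0.08  0.  ] op 0.0298 gf 0.0 q7 -0.24
```

Run:
```python
from h import *
im=cv2.imread("pics/s1t.png")[180:300,150:410]; cv2.imwrite("pics/s1c.png",cv2.resize(im,None,fx=3,fy=3))
```

View pics/s1c.png

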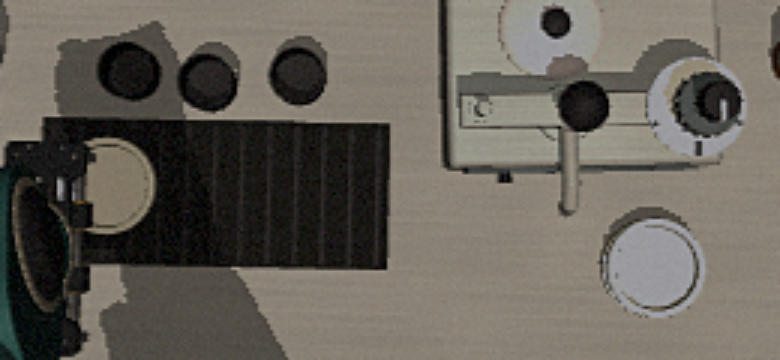

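The first saucer lies flat on the left slot (crop 104,186), and the line and long mark are in line on the dial. The pots are undisturbed, so I'll place the other two saucers.

Run:
```python
from h import *
robot.move_linear([.40,.0,.28],.25)
saucer(1,0.); robot.move_linear([.40,.0,.28],.25); saucer(2,-.112)
robot.move_ptp([.36,.10,.30],down(0)); 
p=[.50,.183,.45]; robot.move_ptp([.44,-.1,.45],down(0)); st()
c,im=snap("top","s3t"); cv2.imwrite("pics/s3c.png",cv2.cvtColor(cv2.resize(im[180:300,150:410],None,fx=3,fy=3),cv2.COLOR_RGB2BGR))
print([(k.round(3),s[2:]) for k,s in pots(c,im)])
hsv=cv2.cvtColor(im,cv2.COLOR_RGB2HSV)
for ce,s,m in blobs(im.min(2)>110,150):
    w=ray(c,ce,.02)[0]
    if .4<w[0]<.6 and -.02<w[1]<.38:
        cn=max(cv2.findContours(m.astype(np.uint8),cv2.RETR_EXTERNAL,cv2.CHAIN_APPROX_NONE)[0],key=len); print(ce.round(1),s,circ(c,cn,.02))
```

```text
False
t54.9 p [ 0.3942 -0.2666  0.0425] F [-0.4 -0.4  0.2] M [-0.07  0.07 -0.03] op 0.0358 gf 0.0 q7 0.98
t55.5 p [ 0.394  -0.2665  0.0423] F [-0.5  1.4  3.7] M [-0.    0.07 -0.13] op 0.0078 gf 30.0 q7 0.98
t57.5 p [ 0.3936 -0.2663  0.2393] F [ 0.1  0.4 -2.3] M [-0.06  0.14  0.03] op 0.0077 gf 29.8 q7 0.68
True
t61.8 p [0.4537 0.1829 0.0298] F [ 0.2 -0.2  7.2] M [-0.08  0.13  0.  ] op 0.0077 gf 30.0 q7 -0.20
False
t67.2 p [ 0.3942 -0.2666  0.0265] F [ 0.5 -0.2  0.5] M [-0.03  0.08 -0.04] op 0.0363 gf 0.0 q7 1.23
t67.7 p [ 0.3939 -0.2664  0.0262] F [-1.4  1.   5.1] M [0.32 0.53 0.08] op 0.0091 gf 28.6 q7 1.23
t69.9 p [ 0.3937 -0.2663  0.2394] F [ 0.  -0.4 -2.3] M [-0.02  0.19 -0.02] op 0.0087 gf 29.3 q7 0.84
True
t73.7 p [0.4538 0.0709 0.0302] F [-1.3  0.2  7.3] M [-0.04  0.25  0.01] op 0.0084 gf 29.5 q7 0.35
t77.2 p [ 0.4397 -0.0987  0.4493] F [-0.1  0.3 -0.3] M [-0.02  0.1  -0.01] op 0.0301 gf 0.0 q7 -0.18
[(array([0.615, 0.241]), array([ 39,  24, 612], dtype=int32)), (array([0.62 , 0.099]), array([ 19,  20, 290], dtype=int32))]
[185.3 241.4] [169 226  32  32 748] (array([0.50584894, 0.29306743]), 0.04940744489431381)
[220.8 244.7] [205 229  32  33 750] (array([0.49781609, 0.18426737]), 0.04943788796663284)
[257.5 245.6] [242 230  32  32 744] (array([0.49855563, 0.07125717]), 0.04930875077843666)
```

View pics/s3c.png

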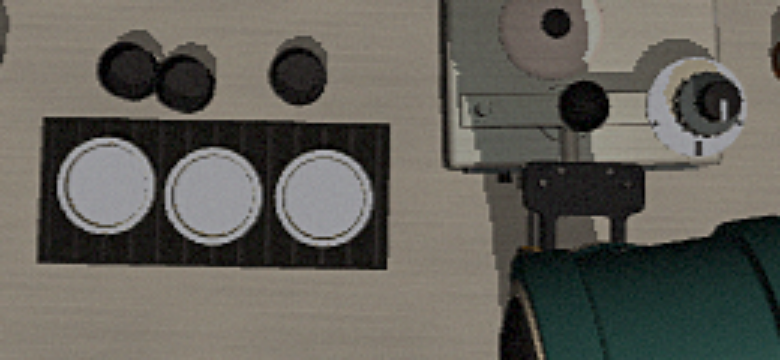

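All three saucers lie flat on the mat. The middle pot has been knocked next to the left one: crop (186,83) against (128,72). I'll look close over the pots.

```bash
cat >> h.py <<'E'
def potcirc(c,im,save=None):
    """rims of dark cups by Hough circles of the right size, at z=.05"""
    K,d,R,t=c; C=-R.T@t; r=K[0,0]*.028/(C[2]-.05); g=cv2.resize(cv2.cvtColor(im,cv2.COLOR_RGB2GRAY),None,fx=3,fy=3,interpolation=cv2.INTER_CUBIC)
    H=cv2.HoughCircles(g,cv2.HOUGH_GRADIENT,1,minDist=r*3*1.6,param1=60,param2=12,minRadius=int(r*2.6),maxRadius=int(r*3.5)); out=[]
    for u,v,q in (H[0] if H is not None else []):
        w=ray(c,[(u/3-.33,v/3-.33)],.05)[0]
        m=np.zeros(g.shape,np.uint8); cv2.circle(m,(int(u),int(v)),int(q*.8),255,-1); px=np.repeat(np.repeat(im.max(2),3,0),3,1)[m>0]
        if .57<w[0]<.75 and 0<w[1]<.4 and np.mean(px<75)>.8: out.append((w[:2].round(4),round(q/3,1),(round(u/3),round(v/3))))
    return out,r
E
python3 - <<'E'
from h import *
c,im=snap("top"); print(potcirc(c,im))
robot.gripper_to(.09); robot.move_ptp([.50,.13,.36],down(0)); robot.move_ptp([.615,.13,.36],down(0))
c,im=snap("wrist","p1"); st(); print(potcirc(c,im))
E
```

```text
([(array([0.6212, 0.1013]), np.float32(9.3), (248, 205)), (array([0.6103, 0.2147]), np.float32(9.4), (210, 208)), (array([0.6219, 0.2721]), np.float32(9.4), (192, 203))], np.float64(9.373215597577857))
t79.9 p [0.6147 0.1295 0.3612] F [-0.  -0.1  0.7] M [-0.07  0.07 -0.03] op 0.0902 gf 0.0 q7 -0.03
([(array([0.611 , 0.2136]), np.float32(17.7), (279, 126)), (array([0.6179, 0.1016]), np.float32(19.0), (283, 196)), (array([0.6224, 0.2726]), np.float32(17.6), (286, 87))], np.float64(17.295908350144284))
```

View pics/p1.png

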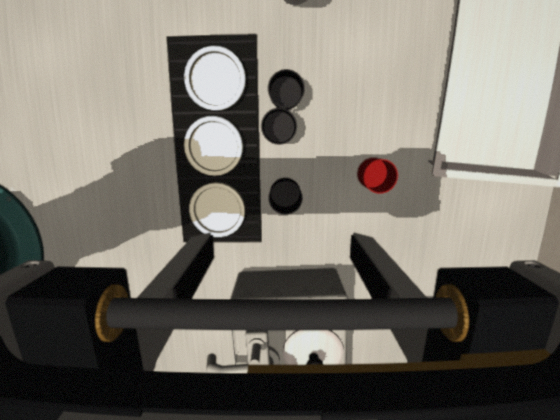

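The rims at (283,196), (279,126) and (286,87) are the three black pots, and the two views agree within 3 mm. The red one at (377,175) stays. Next I'll measure the saucers in this view and place the first pot.

```bash
cat >> h.py <<'E'
def potmove(p,s,th=0.):
    R=down(th); robot.gripper_to(.078); robot.move_ptp([*p,.14],R)
    robot.move_linear([*p,.037],.12,threshold=6); robot.gripper_to(.04); a=st(); assert .05<a["opening"]<.06
    robot.move_linear([*p,.13],.15); robot.move_linear([*s,.13],.15); robot.move_linear([*s,.060],.12)
    print(robot.move_linear([*s,.0462],.03,threshold=4)); st()
    robot.gripper_to(.074); robot.move_linear([*s,.16],.15)
def saucers(c,im,z=.02):
    K,d,R,t=c; r=K[0,0]*.05/((-R.T@t)[2]-z); g=cv2.resize(cv2.cvtColor(im,cv2.COLOR_RGB2GRAY),None,fx=3,fy=3,interpolation=cv2.INTER_CUBIC)
    H=cv2.HoughCircles(g,cv2.HOUGH_GRADIENT,1,minDist=r*4,param1=80,param2=15,minRadius=int(r*2.8),maxRadius=int(r*3.2)); o=[]
    for u,v,q in H[0]:
        w=ray(c,[(u/3-.33,v/3-.33)],z)[0]
        if .42<w[0]<.58 and 0<w[1]<.37: o.append((w[:2].round(4),round(float(q)/3,1)))
    return sorted(o,key=lambda a:a[0][1]),r
E
python3 - <<'E'
from h import *
c,im=snap("wrist"); print("wrist",saucers(c,im))
ct=info("top"); print("top",saucers(ct,cv2.cvtColor(cv2.imread("pics/s3t.png"),cv2.COLOR_BGR2RGB)))
E
```

```text
wrist ([(array([0.498, 0.07 ]), 27.6), (array([0.4979, 0.1866]), 28.3), (array([0.5082, 0.2874]), 29.4)], np.float64(29.013533410618315))
top ([(array([0.4981, 0.071 ]), 16.3), (array([0.4984, 0.1838]), 16.4), (array([0.5048, 0.2927]), 16.4)], np.float64(16.327488184450065))
```

Run:
```python
from h import *
potmove([.6195,.1015],[.4985,.071])
robot.move_ptp([.62,.05,.30],down(0)); c,im=snap("wrist"); print(potcirc(c,im)[0])
potmove([.6107,.214],[.4985,.184],-.19) if any(np.hypot(*(k[0]-[.6107,.214]))<.006 for k in potcirc(c,im)[0]) else print("moved")
st()
```

```text
t82.8 p [0.6198 0.1016 0.0374] F [-1.3  0.9  5.3] M [ 0.06  0.01 -0.01] op 0.0553 gf 30.0 q7 0.20
True
t85.7 p [0.4985 0.0712 0.0469] F [0.9 0.2 2.9] M [-0.   -0.09  0.01] op 0.0555 gf 30.0 q7 0.23
[(array([0.612 , 0.2035]), np.float32(18.7), (277, 71)), (array([0.622 , 0.2536]), np.float32(19.1), (284, 30))]
moved
t88.0 p [0.6188 0.0503 0.2982] F [-0.1 -0.3 -1.3] M [-0.12  0.06 -0.02] op 0.0740 gf 0.0 q7 0.14
```

Run:
```python
from h import *
robot.move_ptp([.60,.14,.36],down(0)); c,im=snap("wrist"); print(potcirc(c,im)[0]); 
robot.move_ptp([.50,-.02,.36],down(0)); c,im=snap("top","p2"); print(potcirc(c,im)[0],saucers(c,im)[0])
cv2.imwrite("pics/p2c.png",cv2.cvtColor(cv2.resize(im[180:300,150:410],None,fx=3,fy=3),cv2.COLOR_RGB2BGR))
```

```text
[(array([0.6105, 0.2145]), np.float32(17.6), (289, 134)), (array([0.6223, 0.2704]), np.float32(18.3), (297, 96))]
[(array([0.6219, 0.2711]), np.float32(9.4), (192, 203)), (array([0.6054, 0.2086]), np.float32(8.6), (212, 209))] [(array([0.5011, 0.0731]), 16.8), (array([0.4973, 0.1848]), 16.0), (array([0.5058, 0.2928]), 16.3)]
```

View pics/p2c.png

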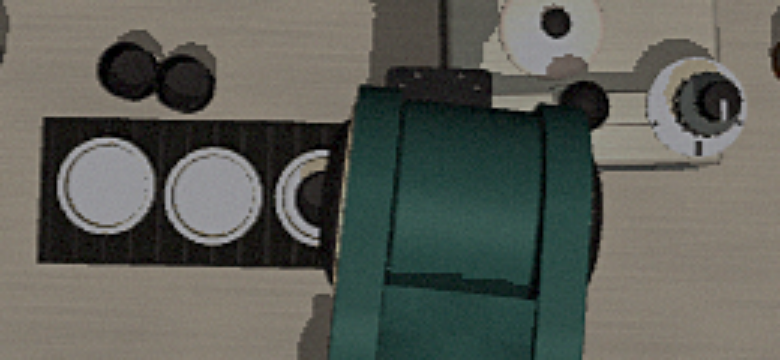

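The pots have not moved: they are still at crop (128,72) and (186,83). The oblique view misled the check. The first pot stands in its saucer, so I'll go on.

Run:
```python
from h import *
potmove([.6107,.214],[.4985,.184],-.19)
robot.move_ptp([.60,.20,.36],down(0)); c,im=snap("wrist"); k=potcirc(c,im)[0]; print(k)
assert len(k)==1 and np.hypot(*(k[0][0]-[.622,.2715]))<.008
potmove([.622,.2715],[.505,.2928])
robot.move_ptp([.42,-.1,.42],down(0)); robot.pause(.5); st()
c,im=snap("top","f"); print(saucers(c,im)[0]); g=im.max(2)
c2,i2=snap("scene","fs")
a=cv2.resize(im[140:300,150:450],None,fx=2.3,fy=2.3); b=cv2.resize(i2[170:310,130:440],(a.shape[1],int(a.shape[1]*140/310)))
v=np.vstack([a,b])[:600]; print(v.shape); cv2.imwrite("pics/fc.png",cv2.cvtColor(cv2.resize(v,None,fx=.88,fy=.88) if v.shape[0]>600 else v,cv2.COLOR_RGB2BGR))
```

```text
t92.4 p [0.6109 0.2142 0.0373] F [-1.4  0.8  3.8] M [-0.01  0.31 -0.01] op 0.0554 gf 30.0 q7 -0.13
True
t95.3 p [0.4985 0.1842 0.0469] F [1.3 0.4 1.7] M [ 0.12 -0.17  0.  ] op 0.0557 gf 30.0 q7 -0.12
[(array([0.6222, 0.2701]), np.float32(17.6), (297, 136))]
t100.4 p [0.6221 0.2716 0.0373] F [-1.8  0.3  5.3] M [-0.05  0.35 -0.02] op 0.0553 gf 30.0 q7 -0.04
True
t103.3 p [0.5049 0.293  0.0469] F [-0.6  0.2  3.7] M [ 0.07 -0.03  0.04] op 0.0558 gf 30.0 q7 -0.12
t106.9 p [ 0.42 -0.1   0.42] F [ 0.4 -0.4  0.4] M [-0.05  0.13  0.01] op 0.0742 gf 0.0 q7 -0.01
[(array([0.4991, 0.072 ]), 16.0), (array([0.4973, 0.1848]), 16.0), (array([0.5058, 0.2918]), 16.4)]
(600, 690, 3)
```

View pics/fc.png

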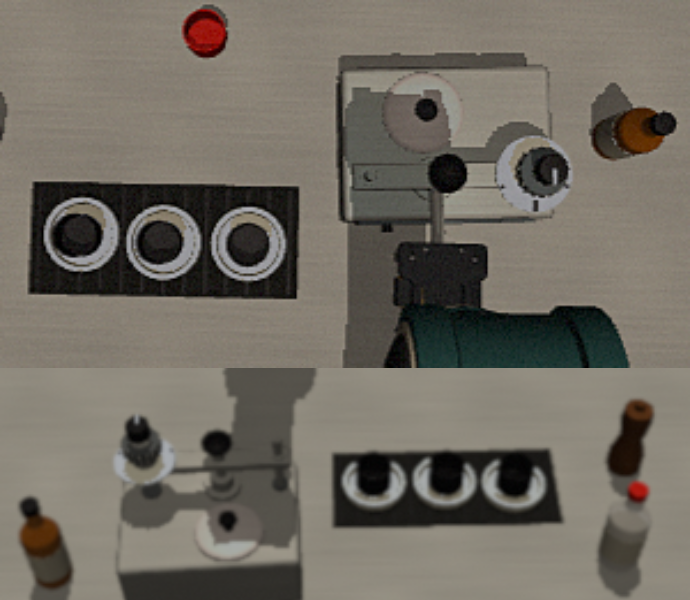

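All three pots stand upright in their saucers, with the bystanders and the red pot untouched. Pots in the crop are at (76,236), (161,242) and (249,243). One check on centring before hand-in.

Run:
```python
from h import *
c=info("top"); im=cv2.imread("pics/f.png"); g=im.max(2); S=[(.4985,.0715),(.498,.1845),(.5054,.2923)]
for s in S:
    u=proj(c,[[*s,.04]])[0]; m=np.zeros(g.shape,np.uint8); cv2.circle(m,tuple(int(round(x)) for x in u),13,255,-1)
    b=max(blobs((m>0)&(g<75),50),key=lambda b:b[1][4]); print(b[0].round(1),b[1][2:],"pot",ray(c,b[0],.055)[0].round(4),"saucer",s)
```

```text
[257.4 245.9] [ 18  19 275] pot [0.4983 0.0698 0.055 ] saucer (0.4985, 0.0715)
[218.9 244.9] [ 21  19 307] pot [0.4984 0.1838 0.055 ] saucer (0.498, 0.1845)
[182.8 242. ] [ 23  21 350] pot [0.5044 0.2911 0.055 ] saucer (0.5054, 0.2923)
```

Each pot sits within 2 mm of its saucer's centre.

```bash
python3 -c "
from rig import robot
print(robot.sign_off())"
```

```text
the job is handed in; nothing more can be done
None
```

I handed the job in at about 107 s: the knob's line reads within about 0.04 rad of the long mark, the nut is tight again, the pump met its stop at 20 mm and came back up, and all three pots stand in saucers on the mat, each within 2 mm of its saucer's centre, with the bottles, mill and red pot untouched.

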